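# Swap two handpieces on a jeweller's bench

## Robot

A 6-joint arm with a two-finger parallel gripper is mounted at the origin on the work surface. World frame = base frame: x ahead of the robot, y to its left, z up, the work surface at z = 0. Lengths are in mm, angles in rad, forces in N, time in s.
With the tool pointing down it reaches from about 400 to 925 mm from the base axis. Payload 12.5 kg.
Tool frame: the origin (TCP) lies at the very end of the fingers, on their centre line; the grasp point (between the pads) lies 19 mm behind it (env.grasp_offset is the distance from the TCP to the grasp point, in mm); z points along the fingers, y is the line along which they close (so a half turn about z gives the same grasp; the last joint's range is limited). The gripper opens to 95 mm and grips with 3 to 60 N. Pads are 20 mm wide; open, the fingers measure 119 mm over their backs; the gripper's body (75 mm by 180 mm) begins 59 mm behind the grasp point.
Start: joints at [1.035, 0.491, 1.559, -0, 1.092, -0.106], TCP at [260.417, 568.181, 214.661] pointing down, gripper open.
Joint ranges: [-3.1, 3.1], [-0.84, 2.19], [0.05, 2.79], [-1.13, 4.28], [0.06, 2.93], [-2.69, 2.69]. Speed limits (rad/s): [2.22, 2.22, 2.79, 3.14, 3.14, 3.14].

## Interface

Orientations are given as a rotation vector (axis times angle).
In Python, from cell import env gives the robot as it stands.
- The arm moves only by the tool drive_tool, never from a script. Its argument "targets" is a list that holds one entry, the list of rows, each a list of 7 numbers: the shift along the world's x, y, z in units of 30 mm (1.0 is 30 mm), then the turn, a rotation vector about the world's x, y, z in degrees, then the finger opening in mm, from 0 to 95.1. In form: [[[dx, dy, dz, ax, ay, az, jaw], ...]]. A call has 1 to 5 rows; each row is the pose to reach, as a shift and turn from the pose commanded when the call began; what a row does not reach only later rows make up. A row lasts 1/10 s, in which the tool goes at most 50 mm and 8.59 degrees, less where a joint would pass 70% of its speed; a pose out of reach is approached as far as the arm can. A call with a gripper value outside its range is refused whole. The fingers move at their own pace and stop on an object; "grip_force" is the grip in N (left out, the last holds). Time passes only in rows, so rows that repeat a pose let the fingers close. It gives the time, the measured TCP pose, the force, the opening and the grip force at its end, in the units of the state.
- env.sense(): the state, without advancing time (a new reading comes with each control period).
- env.capture(name): name is "scene" or "top" or "wrist"; returns (picture, depth): 384x512x3 uint8, red, green, blue; 384x512 float32, mm along the optical axis (not along the pixel's ray), 0 where there is no reading.
- env.camera_info(name): a dict with "vertical_fov" (degrees; the focal length in pixels is half the picture's height over the tangent of half this angle, whatever the lens; pixels are square), "cx", "cy" (the principal point, pixels), "cam_to_world" (4x4, takes a point from camera to world coordinates). Camera axes: x right, y up, looking along -z (the intrinsics and any distortion apply to the point x, -y, -z); pixel columns grow to the right and rows downward; lengths in mm; the calibration is good to about 2 mm. A picture is of the moment at which its call begins: read the wrist's pose just before it. camera_info takes no time and is no camera call; for the wrist camera it gives the pose at the moment of the call.
- env.sign_off(): hands the job in; it is judged then, once.
The state is a dict: "time": time; "q": joint angles; "qvel": joint speeds; "joint_efforts": joint torques, N m; "position": TCP position; "orientation": TCP orientation; "contact_force": force on the tool from outside, world axes, zero at the start; "moment": the same for the moment, N m; "finger_gap": opening from 0.0 (shut) to 1.0 (fully open); "finger_force": force on a finger pad.
Only numpy, scipy, OpenCV 4.12 (cv2) and the standard library are available. Lean on these libraries where they do the work, as an engineer would, in place of code of your own. Each camera call takes 0.05 s, during which the arm holds its last target. There are 200 camera calls.

## Task

The red and the blue handpiece have been put back on each other's rests. Swap them, parking one on the grey rest on the way, so that each ends up on the rest of its own colour, lying straight and level in both V-notches with its nose in the front notch and its tail cap just behind the rear one, as they lie now, and the grey rest is empty again. Lay them down gently, never on the bench top, and leave the jar, the hammer and the tub where they are.

Things in the scene. Friction and masses are not known exactly. Their poses are not given: they have to be found in the camera images.
- handpiece_red: handpiece, red tail and band, 182 mm, 0.2 kg. Origin on its axis at mid-grip, near the centre of mass; x axis to the nose; may roll. Diameters along x: tail cap 33 mm from -70 to -57; grip 28 mm to +50; nose 18 mm to 85; chuck 12 mm to 95; bur to 112 mm. Seated: grip in the rear notch, cap 6 mm behind it, nose in the front notch. Pinch at the origin from above.
- handpiece_blue: handpiece, blue tail and band, 182 mm, 0.2 kg. Origin on its axis at mid-grip, near the centre of mass; x axis to the nose; may roll. Diameters along x: tail cap 33 mm from -70 to -57; grip 28 mm to +50; nose 18 mm to 85; chuck 12 mm to 95; bur to 112 mm. Seated: grip in the rear notch, cap 6 mm behind it, nose in the front notch. Pinch at the origin from above.
- handpiece_red_nose (a point): point on the red handpiece's axis at the front of its chuck, 95 mm ahead of its origin
- handpiece_blue_nose (a point): point on the blue handpiece's axis at the front of its chuck, 95 mm ahead of its origin
- rest_red: red fixed rest: plate 150 x 80 x 10 mm (x -65 to +85 mm) with two V-notches, each 12 mm thick, 57 mm wide, 98 mm clear between: rear at x = -45 mm, top 63 mm high; front at x = +65 mm, top 70 mm. Origin on the bench amid the place; +x to the front notch (away from the robot), z up. A seated handpiece's origin is 60 mm above, x axes alike. Holds blue at first.
- rest_blue: blue fixed rest: plate 150 x 80 x 10 mm (x -65 to +85 mm) with two V-notches, each 12 mm thick, 57 mm wide, 98 mm clear between: rear at x = -45 mm, top 63 mm high; front at x = +65 mm, top 70 mm. Origin on the bench amid the place; +x to the front notch (away from the robot), z up. A seated handpiece's origin is 60 mm above, x axes alike. Holds red at first.
- rest_grey: grey fixed rest: plate 150 x 80 x 10 mm (x -65 to +85 mm) with two V-notches, each 12 mm thick, 57 mm wide, 98 mm clear between: rear at x = -45 mm, top 63 mm high; front at x = +65 mm, top 70 mm. Origin on the bench amid the place; +x to the front notch (away from the robot), z up. A seated handpiece's origin is 60 mm above, x axes alike. Empty at first.
- jar: bystander: glass jar with a steel cap, 56 mm diameter, 75 mm tall; origin under its centre
- hammer: bystander: hammer lying beyond the rests, along y; origin under its middle
- tub: bystander: white open tub 110 x 90 x 45 mm with abrasive discs; origin under its centre
There are look-alikes about, which are no part of the job. Of the things shaped like the rest_blue, the blue one is meant.

How it is judged (in metres and radians):
On the way, in this order (a step that is already met when the one before it is completed fails the run):
1. one of the two handpieces lies on the grey rest, seated in both notches and released (((x of handpiece_red in the frame of rest_grey between -0.012 and 0.012 m and y of handpiece_red in the frame of rest_grey between -0.005 and 0.005 m and z of handpiece_red in the frame of rest_grey between 0.056 and 0.064 m and angle between the x axis of handpiece_red and the x axis of rest_grey, either way round below 0.06 rad and x of handpiece_red_nose in the frame of rest_grey above 0.05 m and linear speed of handpiece_red below 0.02 m/s and contact force between the fingers and handpiece_red below 0.05 N) or (x of handpiece_blue in the frame of rest_grey between -0.012 and 0.012 m and y of handpiece_blue in the frame of rest_grey between -0.005 and 0.005 m and z of handpiece_blue in the frame of rest_grey between 0.056 and 0.064 m and angle between the x axis of handpiece_blue and the x axis of rest_grey, either way round below 0.06 rad and x of handpiece_blue_nose in the frame of rest_grey above 0.05 m and linear speed of handpiece_blue below 0.02 m/s and contact force between the fingers and handpiece_blue below 0.05 N))), for 0.2 s.
2. one of the two handpieces lies on the rest of its own colour, seated in both notches and released (((x of handpiece_red in the frame of rest_red between -0.012 and 0.012 m and y of handpiece_red in the frame of rest_red between -0.005 and 0.005 m and z of handpiece_red in the frame of rest_red between 0.056 and 0.064 m and angle between the x axis of handpiece_red and the x axis of rest_red, either way round below 0.06 rad and x of handpiece_red_nose in the frame of rest_red above 0.05 m and linear speed of handpiece_red below 0.02 m/s and contact force between the fingers and handpiece_red below 0.05 N) or (x of handpiece_blue in the frame of rest_blue between -0.012 and 0.012 m and y of handpiece_blue in the frame of rest_blue between -0.005 and 0.005 m and z of handpiece_blue in the frame of rest_blue between 0.056 and 0.064 m and angle between the x axis of handpiece_blue and the x axis of rest_blue, either way round below 0.06 rad and x of handpiece_blue_nose in the frame of rest_blue above 0.05 m and linear speed of handpiece_blue below 0.02 m/s and contact force between the fingers and handpiece_blue below 0.05 N))), for 0.2 s.
At the end, for the whole second after the job is handed in: Red handpiece on the red rest, blue on the blue (grey empty), each released, still, nose in the front notch; origin within 12 mm along the rest, 5 mm across and 4 mm in height of the seated place (60 mm above the rest's origin), axis within 0.06 rad (x of handpiece_red in the frame of rest_red between -0.012 and 0.012 m and y of handpiece_red in the frame of rest_red between -0.005 and 0.005 m and z of handpiece_red in the frame of rest_red between 0.056 and 0.064 m and angle between the x axis of handpiece_red and the x axis of rest_red, either way round below 0.06 rad and x of handpiece_red_nose in the frame of rest_red above 0.05 m and linear speed of each of handpiece_red, handpiece_blue below 0.02 m/s and contact force between the fingers and handpiece_red below 0.05 N and x of handpiece_blue in the frame of rest_blue between -0.012 and 0.012 m and y of handpiece_blue in the frame of rest_blue between -0.005 and 0.005 m and z of handpiece_blue in the frame of rest_blue between 0.056 and 0.064 m and angle between the x axis of handpiece_blue and the x axis of rest_blue, either way round below 0.06 rad and x of handpiece_blue_nose in the frame of rest_blue above 0.05 m and contact force between the fingers and handpiece_blue below 0.05 N); the robot touches nothing.
It fails at once if the jar, the hammer or the tub is pushed more than 30 mm from its place (distance of any of jar, hammer, tub from where it was at the start of the episode above 0.03 m).
It fails at once if a handpiece is dropped (faster than 0.5 m/s with no finger on it) ((linear speed of handpiece_red above 0.5 m/s and contact force between the fingers and handpiece_red below 0.05 N) or (linear speed of handpiece_blue above 0.5 m/s and contact force between the fingers and handpiece_blue below 0.05 N)).
It fails at once if a handpiece is laid on or falls to the bench top (its middle below 35 mm or its chuck below 12 mm; seated, both are at 60 mm) (height (world z) of any of handpiece_red, handpiece_blue below 0.035 m or height (world z) of any of handpiece_red_nose, handpiece_blue_nose below 0.012 m).
It also fails if it takes over 72 s, if anything falls off the work surface, if the arm or the gripper's body presses on something with over 40 N, if the wrist force passes 120 N, or if a joint passes its speed limit or range.

## Working session

There is one attempt and no reset: what is moved stays moved. The work goes in short steps, Python scripts to look and compute and a tool call to move; the robot and the scene stay as the last step left them, time stands still between calls to the robot, and variables do not carry over. Pictures are saved under pics/ and viewed, at most 10 in all, crops included, and the job is handed in when it is done.

Besides the shell and the picture viewer there is one more tool, called after ">>>" by a JSON object that holds its "fn" and its "kwargs", one argument or row to a line. drive_tool: Moves the arm, as the interface text tells. Its arguments: {"type":"object","properties":{"targets":{"type":"array"},"grip_force":{"type":"number"}},"required":["targets"]}

```bash
ls; mkdir -p pics; cat > h.py <<'E'
from cell import env
import numpy as np, cv2
def save(n,f):
    p,d=env.capture(n); cv2.imwrite('pics/'+f+'.png',p[:,:,::-1]); np.save('pics/'+f+'.npy',d)
    i=env.camera_info(n); np.savez('pics/'+f+'_i.npz',fov=i['vertical_fov'],cx=i['cx'],cy=i['cy'],T=i['cam_to_world']); return p,d,i
def pt(f,u,v,d=None):
    i=np.load('pics/'+f+'_i.npz'); D=np.load('pics/'+f+'.npy')
    F=192/np.tan(np.radians(i['fov'])/2)
    if d is None: 
        a=D[int(v)-1:int(v)+2,int(u)-1:int(u)+2]; d=np.median(a[a>0]) if (a>0).any() else 0
    return (i['T']@np.array([(u-i['cx'])/F*d,-(v-i['cy'])/F*d,-d,1]))[:3]
def cloud(f):
    i=np.load('pics/'+f+'_i.npz'); D=np.load('pics/'+f+'.npy'); F=192/np.tan(np.radians(i['fov'])/2)
    v,u=np.mgrid[:384,:512]; P=np.stack([(u-i['cx'])/F*D,-(v-i['cy'])/F*D,-D,np.ones_like(D)],-1)@i['T'].T
    P=P[...,:3]; P[D==0]=np.nan; return P
E
python3 - <<'E'
from h import *
for n in('top','scene'):
    p,d,i=save(n,n+'1'); print({k:v for k,v in i.items()})
a=np.hstack([cv2.imread('pics/top1.png'),cv2.imread('pics/scene1.png')])
print(env.sense())
E
```

```text
pics
{'vertical_fov': 51.54288933409831, 'cx': 251.89321973965096, 'cy': 194.1691674840961, 'cam_to_world': array([[ 1.53531557e-02,  9.96565078e-01, -8.13776720e-02,
         3.89277161e+02],
       [-9.99809338e-01,  1.62831760e-02,  1.07771099e-02,
        -2.61749184e+00],
       [ 1.20651783e-02,  8.11966938e-02,  9.96625069e-01,
         1.34366034e+03],
       [ 0.00000000e+00,  0.00000000e+00,  0.00000000e+00,
         1.00000000e+00]])}
{'vertical_fov': 51.76875828443406, 'cx': 267.91594778072425, 'cy': 194.15296702515454, 'cam_to_world': array([[ 1.93765056e-01, -6.74891439e-01,  7.12022928e-01,
         1.30830906e+03],
       [ 9.81047944e-01,  1.33435497e-01, -1.40498755e-01,
        -1.80999837e+02],
       [-1.87726119e-04,  7.25752378e-01,  6.87955995e-01,
         8.68031153e+02],
       [ 0.00000000e+00,  0.00000000e+00,  0.00000000e+00,
         1.00000000e+00]])}
{'time': 0.1, 'q': array([ 1.03538368e+00,  4.91481715e-01,  1.55937881e+00,  2.80619622e-05,
        1.09169442e+00, -1.05593417e-01]), 'qvel': array([-0.00182998, -0.0030901 , -0.00131608,  0.0018202 ,  0.00017492,
       -0.00028641]), 'joint_efforts': array([ 2.06849982e-03, -6.13625622e+01, -2.58607560e+01,  6.94141863e-02,
        4.70856554e-02, -5.05313636e-06]), 'position': array([260.30422719, 567.9847652 , 214.13443762]), 'orientation': array([-6.69923409e-01, -3.06899850e+00,  1.42211497e-03]), 'contact_force': array([-0.72322109, -0.70466453, -0.18135485]), 'moment': array([ 0.02600304, -0.02255467, -0.03980646]), 'finger_force': 0.0, 'finger_gap': 0.9973049297518513}
```

View pics/top1.png

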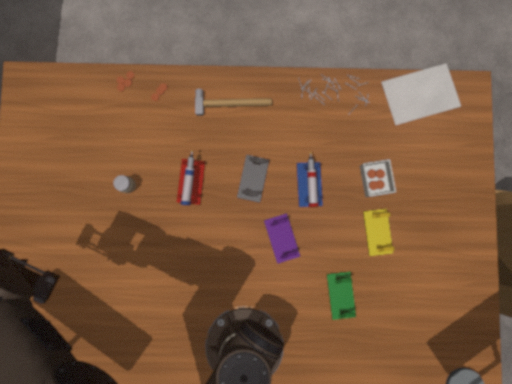

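View pics/scene1.png

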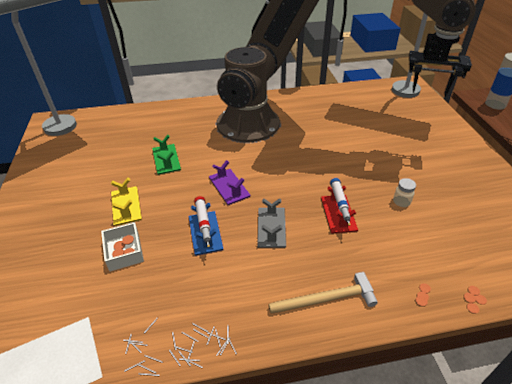

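The top view shows the red rest (holding blue) at about (191,181), the empty grey rest at (254,178) and the blue rest (holding red) at (310,184). The jar is at (124,183), the hammer at (235,102) and the tub at (378,178). Both noses point up the picture, towards +x.

```bash
python3 - <<'E'
from h import *
for f in('top1','scene1'):
    P=cloud(f); im=cv2.imread('pics/%s.png'%f); hsv=cv2.cvtColor(im,cv2.COLOR_BGR2HSV)
    t=pt(f,430,360) if f=='top1' else pt(f,300,260); print(f,'table',t)
    boxes={'red':(172,150,210,212),'grey':(234,150,274,206),'blue':(293,148,328,212)} if f=='top1' else {'red':(315,170,362,238),'grey':(252,190,292,252),'blue':(182,190,226,258)}
    for k,(a,b,c,d) in boxes.items():
        m=np.zeros(im.shape[:2],bool); m[b:d,a:c]=1
        z=P[...,2]
        m0=m&(z>6)
        q=P[m0]; 
        pl=q[q[:,2]<16][:,:2].astype(np.float32)
        print(k,'n',len(q),'plate rect',cv2.minAreaRect(pl))
        print('  z hist',np.histogram(q[:,2],bins=range(0,100,10))[0])
        hi=q[q[:,2]>50]; 
        if len(hi)>8:
            c0=hi.mean(0); u,s,vt=np.linalg.svd(hi[:,:2]-c0[:2],full_matrices=False); print('  hi mean',c0,'axis yaw',np.degrees(np.arctan2(vt[0,1],vt[0,0])),s)
E
python3 - <<'E'
import cv2
im=cv2.imread('pics/top1.png')[140:225,165:335]
cv2.imwrite('pics/c1.png',cv2.resize(im,None,fx=4.7,fy=4.7,interpolation=cv2.INTER_CUBIC))
E
```

```text
top1 table [ -39.26927835 -611.89420206    1.53590666]
red n 1117 plate rect ((536.8582153320312, 193.0056915283203), (197.06655883789062, 121.29380798339844), 0.8731481432914734)
  z hist [250 364   4   0   4  35 209 248   3]
  hi mean [533.06838394 191.0084536   69.40039487] axis yaw 175.12692375209218 [1079.622092    241.41362272]
grey n 1032 plate rect ((555.337646484375, -16.056724548339844), (124.32347869873047, 184.01278686523438), 80.83721160888672)
  z hist [350 526   7   8  30  60  43   8   0]
  hi mean [560.89371803 -19.70972006  59.73011915] axis yaw 168.81033332316636 [569.33820384 187.4613943 ]
blue n 1070 plate rect ((543.924072265625, -212.02255249023438), (108.6339340209961, 204.93438720703125), 84.42183685302734)
  z hist [252 328   4   1   0  38 194 248   5]
  hi mean [ 532.12909181 -207.68654899   69.25848447] axis yaw -177.15894372120638 [1057.3394912   237.33443986]
scene1 table [ 6.81064727e+02  3.14917457e+01 -6.01184893e-01]
red n 1187 plate rect ((538.3843994140625, 186.0274658203125), (80.2494888305664, 152.38504028320312), 84.64667510986328)
  z hist [350 253  32  20  17  78 255 182   0]
  hi mean [541.62750172 183.62985716  66.69781137] axis yaw -4.408025921308569 [1138.94681896  256.23199759]
grey n 1159 plate rect ((553.5503540039062, -23.349773406982422), (79.9345932006836, 151.98867797851562), 78.784423828125)
  z hist [540 321  37  49  68  86  57   1   0]
  hi mean [571.67475154 -26.86039053  59.28909736] axis yaw -11.676481654539312 [627.50760185 222.07703847]
blue n 1356 plate rect ((490.00921630859375, -207.0731201171875), (107.0384750366211, 257.07061767578125), 80.76933288574219)
  z hist [500 251  15  12   9  92 270 207   0]
  hi mean [ 543.68214757 -213.96773086   66.81716842] axis yaw 3.7500682734888766 [1197.65572305  271.64822276]
```

View pics/c1.png

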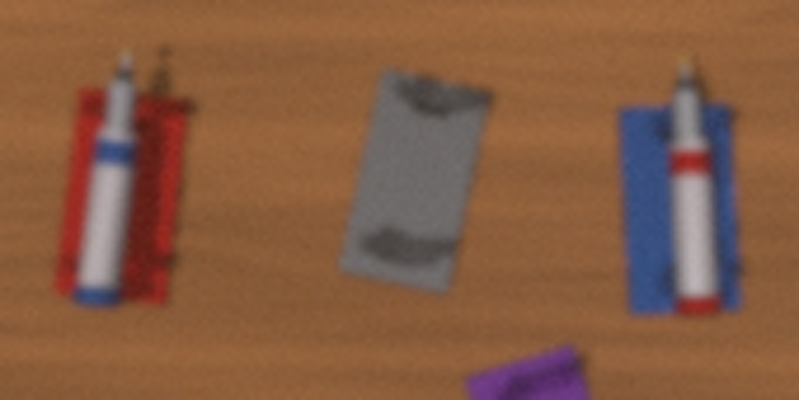

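>>> {"fn": "drive_tool", "kwargs": {
  "targets": [
    [[0.9,-1.3,0.3,0,0,4,95],[1.8,-2.6,0.6,0,0,8,95],[2.7,-3.8,0.9,0,0,12,95],[3.6,-5.1,1.2,0,0,16,95],[4.5,-6.4,1.5,0,0,19.5,95]]
  ]
}}

```text
time: 0.6
position: [396.1, 374.5, 259.8]
orientation: [-0.136, -3.138, 0.0]
contact_force: [0.9, 0.5, 0.4]
finger_gap: 0.998
finger_force: 0.0
```

>>> {"fn": "drive_tool", "kwargs": {
  "targets": [
    [[0.9,-1.3,0.3,0,0,0,95],[1.8,-2.6,0.6,0,0,0,95],[2.7,-3.8,0.9,0,0,0,95],[3.6,-5.1,1.0,0,0,0,95],[4.1,-6.3,1.0,0,0,0,95]]
  ]
}}

```text
time: 1.1
position: [519.9, 185.2, 289.9]
orientation: [0.142, 3.138, 0.0]
contact_force: [0.3, 0.6, -0.6]
finger_gap: 0.997
finger_force: 0.0
```

```bash
python3 - <<'E'
from h import *
s=env.sense(); print(s['time'],s['position'],s['orientation'],s['q'])
p,d,i=save('wrist','w1'); print(i['cam_to_world'],i['vertical_fov'],i['cx'],i['cy'])
E
```

```text
1.1 [519.90803626 185.19123927 289.85141054] [1.41502213e-01 3.13771611e+00 2.75424739e-04] [ 2.22503774e-01  3.15764835e-01  1.63584383e+00 -1.35991225e-05
  1.18927461e+00 -1.25815416e+00]
[[ 9.15484783e-02 -9.53589238e-01 -2.86856133e-01  4.40003932e+02]
 [ 9.95799515e-01  8.72384964e-02  2.77987400e-02  1.87585809e+02]
 [-1.48368167e-03 -2.88196130e-01  9.57570253e-01  4.59304222e+02]
 [ 0.00000000e+00  0.00000000e+00  0.00000000e+00  1.00000000e+00]] 62.34453355701251 259.6884456321012 188.23501457031298
```

View pics/w1.png

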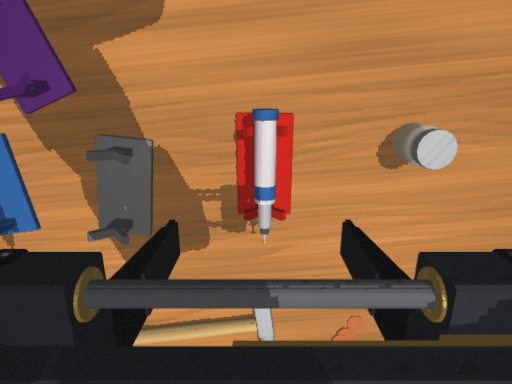

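The wrist view has blue on the red rest at about (265,165), straight in the picture. The grey rest is at (125,185), the jar at (433,148), and the fingertips are at (175,225) and (345,225).

```bash
cat >> h.py <<'E'
def rect(f,box,lo=5,hi=16):
    P=cloud(f); a,b,c,d=box; q=P[b:d,a:c].reshape(-1,3); q=q[(q[:,2]>lo)&(q[:,2]<hi)]
    return len(q),cv2.minAreaRect(q[:,:2].astype(np.float32)),np.median(q[:,2])
def hp(f,box,z0=56,z1=82):
    P=cloud(f); a,b,c,d=box; q=P[b:d,a:c].reshape(-1,3); q=q[(q[:,2]>z0)&(q[:,2]<z1)]
    from numpy.linalg import svd
    c=q.mean(0); vt=svd(q[:,:2]-c[:2],full_matrices=False)[2][0]; vt*=np.sign(vt[0]); n=np.array([-vt[1],vt[0]])
    s=(q[:,:2]-c[:2])@vt; t=(q[:,:2]-c[:2])@n
    print('hp c',c.round(1),'yaw',np.degrees(np.arctan2(vt[1],vt[0])).round(2),'s range',s.min().round(1),s.max().round(1))
    for lo in range(-100,100,10):
        k=(s>=lo)&(s<lo+10)
        if k.sum()>3: print(lo+5,k.sum(),'t',t[k].min().round(1),t[k].max().round(1),'zmax',np.percentile(q[k,2],95).round(1))
    return c[:2]+vt*s.min(),c[:2]+vt*s.max()
E
python3 - <<'E'
from h import *
print(rect('w1',(225,100,310,232)))
print(rect('w1',(85,125,165,250)))
print(pt('w1',300,60),pt('w1',200,60))
print(hp('w1',(225,95,310,250)))
E
```

```text
(2990, ((540.917236328125, 183.75680541992188), (80.14974975585938, 148.300537109375), 84.56002807617188), np.float64(9.626099747303584))
(4555, ((555.4761962890625, -25.73965072631836), (80.63382720947266, 150.13681030273438), 78.51860809326172), np.float64(9.98161708144579))
[ 4.02853398e+02  2.44901350e+02 -3.98549331e-01] [3.90570124e+02 1.10723488e+02 3.68261370e-01]
hp c [532.3 184.6  68.7] yaw -5.39 s range -73.5 106.3
-75 103 t -15.5 16.0 zmax 76.1
-65 213 t -15.6 16.2 zmax 76.3
-55 227 t -27.0 27.9 zmax 73.8
-45 332 t -27.2 28.3 zmax 73.5
-35 181 t -27.1 28.3 zmax 73.8
-25 178 t -13.3 13.2 zmax 73.9
-15 173 t -13.3 13.3 zmax 74.2
-5 170 t -13.3 13.6 zmax 73.9
5 171 t -13.4 13.9 zmax 74.2
15 158 t -13.4 13.9 zmax 73.9
25 164 t -13.4 14.1 zmax 74.2
35 166 t -13.4 14.3 zmax 74.2
45 104 t -13.5 12.9 zmax 73.5
55 182 t -28.1 27.8 zmax 69.1
65 290 t -28.2 28.0 zmax 69.3
75 95 t -28.2 19.9 zmax 69.6
85 56 t -8.1 8.1 zmax 68.6
95 21 t -5.4 5.5 zmax 65.9
(array([459.12685669, 191.46426581]), array([638.17092843, 174.58461787]))
```

>>> {"fn": "drive_tool", "kwargs": {
  "targets": [
    [[0.3,0,-1.5,0,0,0,70],[0.3,0,-3.0,0,0,0,70],[0.3,0,-4.5,0,0,0,70],[0.3,0,-6.0,0,0,0,70],[0.3,0,-7.0,0,0,0,70]]
  ],
  "grip_force": 12
}}

```text
time: 1.65
position: [526.2, 186.9, 76.7]
orientation: [-0.141, -3.136, 0.001]
contact_force: [0.3, -0.2, 0.2]
finger_gap: 0.741
finger_force: 0.0
```

>>> {"fn": "drive_tool", "kwargs": {
  "targets": [
    [[0,0,-0.7,0,0,0,60],[0,0,-1.3,0,0,0,50],[0,0,-1.3,0,0,0,40],[0,0,-1.3,0,0,0,35],[0,0,-1.3,0,0,0,32]]
  ]
}}

```text
time: 2.15
position: [527.8, 187.4, 41.6]
orientation: [0.14, 3.137, 0.001]
contact_force: [-0.4, 0.5, 0.3]
finger_gap: 0.379
finger_force: 0.0
```

```bash
python3 - <<'E'
from h import *
s=env.sense(); print(s)
save('wrist','w2')
E
```

```text
{'time': 2.15, 'q': array([ 2.23096915e-01,  6.32380187e-01,  1.87451256e+00,  1.65942164e-04,
        6.33326911e-01, -1.25847343e+00]), 'qvel': array([-0.00057125, -0.00504409,  0.0016183 , -0.00039617, -0.00276518,
       -0.00024824]), 'joint_efforts': array([-2.58365844e-02, -5.90132511e+01, -1.53829587e+01, -4.87615645e-03,
        9.64323920e-02,  1.22124460e-03]), 'position': array([527.83067796, 187.35286135,  41.64745149]), 'orientation': array([1.40261162e-01, 3.13716054e+00, 7.19110905e-04]), 'contact_force': array([-0.4033377 ,  0.49658923,  0.32427579]), 'moment': array([ 0.04763902, -0.00808406,  0.01115787]), 'finger_force': 0.0, 'finger_gap': 0.378547308515254}
```

View pics/w2.png

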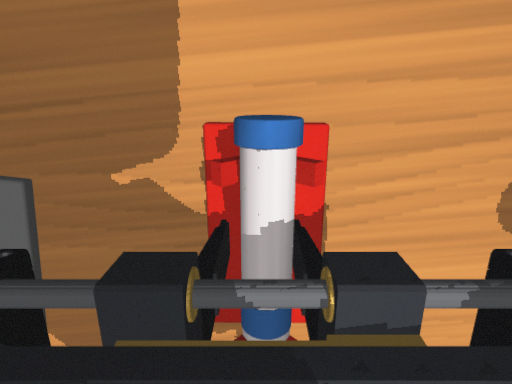

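```bash
python3 - <<'E'
from h import *
a,b=hp('w2',(195,110,340,225)); print(a,b)
P=cloud('w2')
for v in (232,240): print([ (u,*P[v,u].round(0)) for u in range(205,330,6)])
E
```

```text
hp c [480.5 193.9  69.7] yaw -6.21 s range -23.2 32.2
-25 673 t -16.2 16.0 zmax 76.4
-15 1544 t -16.2 16.1 zmax 76.7
-5 1427 t -27.7 28.4 zmax 74.3
5 2149 t -27.9 28.8 zmax 74.0
15 1155 t -27.5 26.9 zmax 74.2
25 709 t -13.2 13.7 zmax 74.2
35 4 t -13.2 -13.1 zmax 59.0
[457.49168004 196.42497654] [512.5463294  190.43098152]
[(205, np.float64(540.0), np.float64(145.0), np.float64(-0.0)), (211, np.float64(535.0), np.float64(152.0), np.float64(11.0)), (217, np.float64(514.0), np.float64(165.0), np.float64(59.0)), (223, np.float64(516.0), np.float64(168.0), np.float64(56.0)), (229, np.float64(537.0), np.float64(164.0), np.float64(10.0)), (235, np.float64(537.0), np.float64(168.0), np.float64(10.0)), (241, np.float64(512.0), np.float64(178.0), np.float64(66.0)), (247, np.float64(511.0), np.float64(181.0), np.float64(69.0)), (253, np.float64(510.0), np.float64(185.0), np.float64(73.0)), (259, np.float64(510.0), np.float64(187.0), np.float64(73.0)), (265, np.float64(510.0), np.float64(190.0), np.float64(73.0)), (271, np.float64(510.0), np.float64(193.0), np.float64(74.0)), (277, np.float64(51
[... 1168 characters left out ...]
(73.0)), (265, np.float64(514.0), np.float64(190.0), np.float64(74.0)), (271, np.float64(515.0), np.float64(193.0), np.float64(73.0)), (277, np.float64(515.0), np.float64(196.0), np.float64(73.0)), (283, np.float64(516.0), np.float64(199.0), np.float64(71.0)), (289, np.float64(518.0), np.float64(202.0), np.float64(67.0)), (295, np.float64(520.0), np.float64(205.0), np.float64(65.0)), (301, np.float64(517.0), np.float64(207.0), np.float64(70.0)), (307, np.float64(518.0), np.float64(211.0), np.float64(68.0)), (313, np.float64(549.0), np.float64(222.0), np.float64(9.0)), (319, np.float64(548.0), np.float64(226.0), np.float64(10.0)), (325, np.float64(554.0), np.float64(232.0), np.float64(-1.0))]
```

The handpiece lies about 2 mm to +y of the finger centre, because the arm was still settling when the first wrist picture was taken. I'll nudge and close.

>>> {"fn": "drive_tool", "kwargs": {
  "targets": [
    [[0,0.07,0,0,0,-0.5,34],[0,0.07,0,0,0,-0.5,30],[0,0.07,0,0,0,-0.5,27],[0,0.07,0,0,0,-0.5,24],[0,0.07,0,0,0,-0.5,20]]
  ],
  "grip_force": 15
}}

```text
time: 2.7
position: [527.8, 190.7, 41.5]
orientation: [0.154, 3.136, 0.003]
contact_force: [-1.4, 13.0, 4.0]
finger_gap: 0.292
finger_force: 15.0
```

>>> {"fn": "drive_tool", "kwargs": {
  "targets": [
    [[0,0,0,0,0,0,15],[0,0,0,0,0,0,15],[0,0,0,0,0,0,15]]
  ]
}}

```text
time: 3.0
position: [527.8, 190.7, 41.5]
orientation: [0.154, 3.136, 0.003]
contact_force: [-1.3, 13.2, 3.9]
finger_gap: 0.29
finger_force: 15.0
```

```bash
sed -i 's/    p,d=env.capture(n); cv2/    i=env.camera_info(n); p,d=env.capture(n); cv2/; s/^    i=env.camera_info(n); np.savez/    np.savez/' h.py; sed -n 3,6p h.py; python3 - <<'E'
from h import *
s=env.sense(); print(s['position'],s['orientation'],s['contact_force'],s['moment'],s['finger_gap']*95.1,s['finger_force'])
E
```

```text
def save(n,f):
    i=env.camera_info(n); p,d=env.capture(n); cv2.imwrite('pics/'+f+'.png',p[:,:,::-1]); np.save('pics/'+f+'.npy',d)
    np.savez('pics/'+f+'_i.npz',fov=i['vertical_fov'],cx=i['cx'],cy=i['cy'],T=i['cam_to_world']); return p,d,i
def pt(f,u,v,d=None):
[527.84382211 190.72858274  41.45796389] [0.15402873 3.13590336 0.00317701] [-1.30372975 13.17014272  3.88782332] [2.26193619 0.21813069 0.05392343] 27.5365988999072 15.006213784217834
```

>>> {"fn": "drive_tool", "kwargs": {
  "targets": [
    [[0,0.05,0,0,0,0,15],[0,0.05,0,0,0,0,15]]
  ],
  "grip_force": 20
}}

```text
time: 3.2
position: [527.8, 191.0, 41.3]
orientation: [0.153, 3.137, 0.0]
contact_force: [-1.4, 1.3, 6.4]
finger_gap: 0.293
finger_force: 20.0
```

>>> {"fn": "drive_tool", "kwargs": {
  "targets": [
    [[0,0,0.2,0,0,0,15],[0,0,0.7,0,0,0,15],[0,0,1.5,0,0,0,15],[0,0,2.5,0,0,0,15],[0,0,3.4,0,0,0,15]]
  ]
}}

```text
time: 3.7
position: [527.1, 190.5, 143.9]
orientation: [-0.154, -3.137, 0.0]
contact_force: [0.2, 0.2, -3.1]
finger_gap: 0.289
finger_force: 20.0
```

>>> {"fn": "drive_tool", "kwargs": {
  "targets": [
    [[0.1,-1.4,0.2,0,0,-1.5,15],[0.2,-2.8,0.2,0,0,-3,15],[0.3,-4.2,0.2,0,0,-5,15],[0.45,-5.6,0.1,0,0,-5.95,15],[0.5,-6.95,0,0,0,-5.95,15]]
  ]
}}

```text
time: 4.2
position: [542.2, -19.6, 142.9]
orientation: [0.318, 3.125, -0.0]
contact_force: [1.6, 0.9, -2.8]
finger_gap: 0.29
finger_force: 20.0
```

>>> {"fn": "drive_tool", "kwargs": {
  "targets": [
    [[0,0,0,0,0,0,15],[0,0,0,0,0,0,15],[0,0,0,0,0,0,15]]
  ]
}}

```text
time: 4.5
position: [542.2, -17.1, 142.8]
orientation: [-0.316, -3.125, -0.0]
contact_force: [0.1, -0.2, -2.0]
finger_gap: 0.288
finger_force: 20.0
```

```bash
python3 - <<'E'
from h import *
s=env.sense(); print(s['time'],s['position'],s['orientation'],s['qvel'])
save('wrist','w3')
print(rect('w3',(150,90,400,245),5,14))
a,b=hp('w3',(150,60,400,200),130,190);print(a,b)
E
```

```text
4.5 [542.17057647 -17.13799496 142.76832868] [-3.16310179e-01 -3.12532956e+00 -2.95823026e-04] [ 0.01637143 -0.00107346 -0.00136106  0.00033754 -0.00288645 -0.00211748]
(2422, ((537.7789916992188, -18.349502563476562), (80.10005950927734, 116.29962158203125), 78.69023132324219), np.float64(9.902165250106464))
hp c [488.8  -7.9 172.8] yaw -11.6 s range -16.2 22.9
-15 1248 t -16.2 16.0 zmax 177.8
-5 1391 t -16.0 16.0 zmax 177.8
5 1211 t -13.9 13.4 zmax 175.4
15 1144 t -13.4 14.0 zmax 175.5
25 70 t -13.8 13.1 zmax 172.8
[472.98917538  -4.66027101] [511.28931513 -12.52295157]
```

View pics/w3.png

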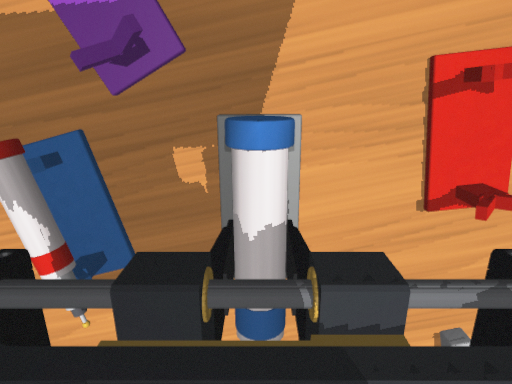

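The handpiece is aligned with the grey plate: about 0.4 mm off across and 0.3° in yaw. The grey plate edges show at columns 219–300, with the cap centred at 260. I'll lower it.

>>> {"fn": "drive_tool", "kwargs": {
  "targets": [
    [[0,0,-1.0,0,0,0,15],[0.03,0,-2.0,0,0,0,15],[0.03,0,-2.7,0,0,0,15],[0.03,0,-3.0,0,0,0,15],[0.03,0,-3.2,0,0,0,15]]
  ]
}}

```text
time: 5.05
position: [543.3, -16.9, 46.3]
orientation: [-0.315, -3.125, -0.0]
contact_force: [-0.3, 0.1, -1.5]
finger_gap: 0.289
finger_force: 20.0
```

>>> {"fn": "drive_tool", "kwargs": {
  "targets": [
    [[0,0,-0.1,0,0,0,15],[0,0,-0.17,0,0,0,15],[0,0,-0.2,0,0,0,15],[0,0,-0.2,0,0,0,15]]
  ]
}}

```text
time: 5.45
position: [543.7, -17.8, 41.4]
orientation: [0.317, 3.124, -0.0]
contact_force: [-1.0, 0.2, 1.5]
finger_gap: 0.292
finger_force: 20.0
```

>>> {"fn": "drive_tool", "kwargs": {
  "targets": [
    [[0,0,-0.02,0,0,0,30],[0,0,-0.02,0,0,0,36],[0,0,-0.02,0,0,0,44],[0,0,-0.02,0,0,0,52],[0,0,-0.02,0,0,0,60]]
  ]
}}

```text
time: 5.95
position: [543.3, -17.7, 40.0]
orientation: [-0.317, -3.126, -0.0]
contact_force: [0.8, -0.2, 0.1]
finger_gap: 0.573
finger_force: 0.0
```

>>> {"fn": "drive_tool", "kwargs": {
  "targets": [
    [[0,0,1,0,0,0,60],[0,0,2.5,0,0,0,60],[0,0,4,0,0,0,70],[0,0,5.5,0,0,0,70],[-0.2,-0.5,6.5,0,0,0,70]]
  ]
}}

```text
time: 6.45
position: [537.9, -32.0, 238.2]
orientation: [0.314, 3.123, 0.0]
contact_force: [0.2, -0.3, 0.1]
finger_gap: 0.732
finger_force: 0.0
```

```bash
python3 - <<'E'
from h import *
s=env.sense(); print(s['time'],s['position'],s['orientation'],s['qvel'])
save('wrist','w4')
E
```

```text
6.45 [537.91157378 -32.00984007 238.24584542] [3.14225799e-01 3.12251358e+00 1.24695286e-04] [-0.31987056 -0.38094823 -0.22157908 -0.00678732  0.6234771  -0.31873426]
```

View pics/w4.png

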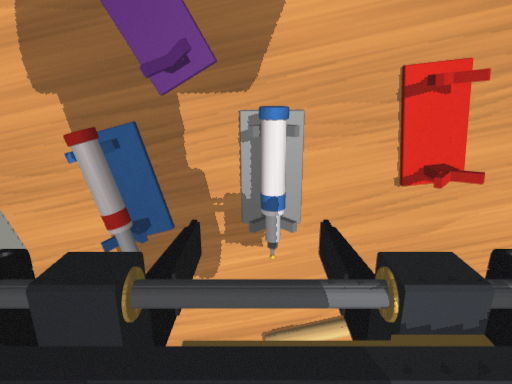

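Blue lies on the grey rest (centre about (273,165), nose in the front notch). The red rest is now empty at (437,122), and the red handpiece on the blue rest shows at left.

```bash
python3 - <<'E'
from h import *
a,b=hp('w4',(232,98,312,262)); print(a,b)
print(rect('w4',(232,98,312,232)))
print('red',rect('w4',(395,50,495,190)))
print('blue',rect('w4',(60,110,185,262)))
E
```

```text
hp c [546.1 -20.4  69.3] yaw -11.24 s range -72.8 107.5
-75 93 t -14.8 15.7 zmax 76.2
-65 296 t -14.9 15.8 zmax 76.8
-55 299 t -26.9 28.6 zmax 74.0
-45 424 t -27.0 28.0 zmax 74.1
-35 239 t -12.8 13.3 zmax 74.2
-25 225 t -12.9 13.5 zmax 74.1
-15 221 t -12.9 13.8 zmax 74.1
-5 224 t -12.9 14.3 zmax 74.4
5 206 t -13.0 12.9 zmax 74.3
15 209 t -13.0 13.0 zmax 74.4
25 204 t -13.0 13.2 zmax 74.7
35 197 t -13.0 13.3 zmax 74.8
45 143 t -13.1 13.8 zmax 74.6
55 253 t -27.1 27.7 zmax 69.5
65 359 t -27.3 28.2 zmax 69.7
75 113 t -8.4 8.3 zmax 69.5
85 71 t -8.4 8.3 zmax 69.1
95 27 t -4.8 4.8 zmax 66.0
[474.76421378  -6.17972142] [651.5894632  -41.32737807]
(3800, ((554.59814453125, -21.722415924072266), (80.00102996826172, 149.59088134765625), 78.65654754638672), np.float64(10.019800625832715))
red (7012, ((539.9441528320312, 187.57679748535156), (80.66879272460938, 149.72381591796875), 84.64338684082031), np.float64(9.988305552391722))
blue (4052, ((536.473876953125, -198.3567352294922), (149.49658203125, 52.007808685302734), 3.482273817062378), np.float64(10.015932174790294))
```

>>> {"fn": "drive_tool", "kwargs": {
  "targets": [
    [[-0.1,-1.4,0,0,0,4,70],[-0.15,-2.8,0,0,0,8,70],[-0.2,-4.2,0,0,0,12,70],[-0.3,-5.4,0,0,0,15,70],[-0.3,-5.8,0,0,0,15,70]]
  ]
}}

```text
time: 7.0
position: [527.8, -209.5, 234.6]
orientation: [0.092, -3.14, 0.0]
contact_force: [0.5, 0.4, -0.1]
finger_gap: 0.736
finger_force: 0.0
```

>>> {"fn": "drive_tool", "kwargs": {
  "targets": [
    [[0,0,-0.5,0,0,0,70],[0,0,-1,0,0,0,70],[0,0,-1,0,0,0,70],[0,0,-1,0,0,0,70]]
  ]
}}

```text
time: 7.4
position: [528.4, -206.3, 205.2]
orientation: [0.094, -3.14, -0.001]
contact_force: [-0.2, -0.2, 0.4]
finger_gap: 0.736
finger_force: 0.0
```

```bash
python3 - <<'E'
from h import *
s=env.sense(); print(s['time'],s['position'],s['orientation'],s['qvel'])
save('wrist','w5')
a,b=hp('w5',(215,80,330,275)); print(a,b)
print('blue',rect('w5',(205,80,330,275)))
E
```

```text
7.4 [ 528.43973691 -206.25542449  205.16114197] [ 9.36910373e-02 -3.13981865e+00 -6.66768903e-04] [-0.00112763 -0.01294845 -0.01310193 -0.00133394  0.00118125 -0.00844495]
hp c [ 529.7 -213.4   69.2] yaw 3.4 s range -71.8 107.9
-75 77 t -15.8 15.5 zmax 76.6
-65 382 t -16.0 15.6 zmax 76.5
-55 391 t -27.5 27.7 zmax 74.5
-45 528 t -27.8 27.9 zmax 73.9
-35 286 t -14.0 12.9 zmax 74.3
-25 278 t -14.0 13.0 zmax 74.3
-15 266 t -13.0 13.1 zmax 74.3
-5 265 t -13.2 13.2 zmax 74.3
5 257 t -13.4 13.2 zmax 74.4
15 255 t -13.7 13.3 zmax 74.3
25 254 t -13.9 13.4 zmax 74.8
35 251 t -13.8 13.4 zmax 74.6
45 177 t -13.9 13.6 zmax 74.6
55 326 t -28.0 27.5 zmax 69.5
65 409 t -28.2 27.6 zmax 69.6
75 134 t -8.0 8.3 zmax 69.6
85 86 t -8.1 8.3 zmax 69.1
95 36 t -4.8 5.1 zmax 66.6
[ 458.02168396 -217.6036186 ] [ 637.36100653 -206.9632223 ]
blue (4419, ((521.738525390625, -192.54006958007812), (178.4186553955078, 122.81830596923828), 3.456298351287842), np.float64(10.01945916009197))
```

View pics/w5.png

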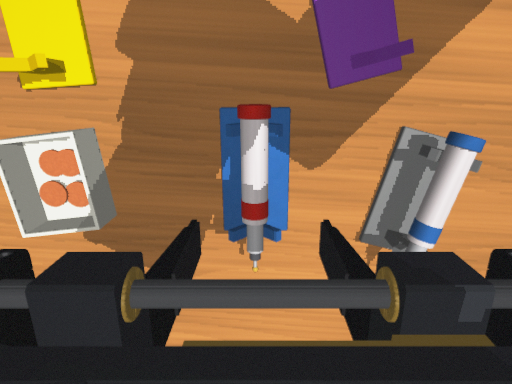

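Red lies on the blue rest with its axis at column 255. The tub is clear at left and grey holds blue at right. Applying the +2 mm camera-to-tool offset seen in the earlier grasps, I'll descend.

>>> {"fn": "drive_tool", "kwargs": {
  "targets": [
    [[0,-0.16,-1.5,0,0,0,60],[0,-0.16,-3,0,0,0,60],[0,-0.16,-4.3,0,0,0,60],[0,-0.16,-5.1,0,0,0,50],[0,-0.16,-5.48,0,0,0,40]]
  ]
}}

```text
time: 7.95
position: [528.0, -211.1, 39.2]
orientation: [0.094, -3.139, -0.002]
contact_force: [-0.0, 0.4, 0.1]
finger_gap: 0.519
finger_force: 0.0
```

>>> {"fn": "drive_tool", "kwargs": {
  "targets": [
    [[0,0,0,0,0,0,35],[0,0,0,0,0,0,31],[0,0,0,0,0,0,28],[0,0,0,0,0,0,24],[0,0,0,0,0,0,15]]
  ],
  "grip_force": 12
}}

```text
time: 8.45
position: [529.0, -211.9, 42.1]
orientation: [-0.094, 3.138, -0.002]
contact_force: [-0.5, -0.4, 7.4]
finger_gap: 0.294
finger_force: 12.0
```

>>> {"fn": "drive_tool", "kwargs": {
  "targets": [
    [[0,0,0,0,0,0,15],[0,0,0,0,0,0,15]]
  ]
}}

```text
time: 8.65
position: [529.0, -211.8, 42.1]
orientation: [-0.094, 3.138, -0.002]
contact_force: [-0.4, 0.6, 7.4]
finger_gap: 0.292
finger_force: 12.0
```

>>> {"fn": "drive_tool", "kwargs": {
  "targets": [
    [[0,0,0.2,0,0,0,15],[0,0,0.7,0,0,0,15],[0,0,1.6,0,0,0,15],[0,0,2.8,0,0,0,15],[0,0.5,4.0,0,0,0,15]]
  ],
  "grip_force": 20
}}

```text
time: 9.15
position: [528.0, -197.2, 162.1]
orientation: [0.092, -3.14, -0.0]
contact_force: [1.1, 0.5, -2.5]
finger_gap: 0.29
finger_force: 20.0
```

>>> {"fn": "drive_tool", "kwargs": {
  "targets": [
    [[0,1.1,0,0,0,-1.5,15],[0,2.5,0,0,0,-3,15],[0,3.9,0,0,0,-5,15],[0,5.3,0,0,0,-7,15],[0,6.7,0,0,0,-9,15]]
  ]
}}

```text
time: 9.65
position: [527.8, 6.1, 161.1]
orientation: [0.156, 3.138, 0.0]
contact_force: [0.7, -0.2, -2.4]
finger_gap: 0.292
finger_force: 20.0
```

>>> {"fn": "drive_tool", "kwargs": {
  "targets": [
    [[0,1.4,0,0,0,0,15],[0,2.8,0,0,0,0,15],[0,4.2,0,0,0,0,15],[0,5.4,0,0,0,0,15],[-0.03,6.21,-0.3,0,0,0,15]]
  ]
}}

```text
time: 10.15
position: [527.4, 193.2, 152.8]
orientation: [0.151, 3.136, 0.001]
contact_force: [-0.6, 0.5, -2.5]
finger_gap: 0.29
finger_force: 20.0
```

>>> {"fn": "drive_tool", "kwargs": {
  "targets": [
    [[0,0,-0.3,0,0,0,15],[0,0,-0.3,0,0,0,15],[0,0,-0.3,0,0,0,15]]
  ]
}}

```text
time: 10.45
position: [527.3, 190.0, 142.8]
orientation: [-0.154, -3.137, 0.0]
contact_force: [0.5, -0.4, -2.4]
finger_gap: 0.291
finger_force: 20.0
```

```bash
python3 - <<'E'
from h import *
s=env.sense(); print(s['time'],s['position'],s['orientation'],s['qvel'],s['contact_force'])
save('wrist','w6')
print(rect('w6',(150,90,400,245),5,14))
a,b=hp('w6',(150,60,400,200),130,190);print(a,b)
E
```

```text
10.45 [527.32701401 190.00321819 142.77370317] [-1.53656539e-01 -3.13728975e+00  3.12912803e-04] [-0.0103994  -0.00716094 -0.00682814  0.00030621 -0.00046023  0.00161635] [ 0.49174961 -0.42659032 -2.40674002]
(2319, ((524.9888916015625, 189.575927734375), (80.16094970703125, 119.80358123779297), 84.72120666503906), np.float64(9.939180183363305))
hp c [472.8 193.7 172.2] yaw -5.52 s range -16.8 23.1
-15 1315 t -15.8 16.1 zmax 177.2
-5 1379 t -16.1 16.3 zmax 177.1
5 1202 t -14.0 13.3 zmax 174.8
15 1139 t -13.8 13.9 zmax 174.9
25 127 t -13.9 13.0 zmax 174.0
[456.1140495  195.34613655] [495.77579039 191.51397928]
```

>>> {"fn": "drive_tool", "kwargs": {
  "targets": [
    [[0,0,-1.0,0,0,0,15],[0.07,0.02,-2.0,0,0,0,15],[0.07,0.02,-2.7,0,0,0,15],[0.07,0.02,-3.0,0,0,0,15],[0.07,0.02,-3.2,0,0,0,15]]
  ]
}}

```text
time: 11.0
position: [529.8, 190.8, 46.6]
orientation: [-0.154, -3.138, -0.0]
contact_force: [0.4, 0.4, -1.4]
finger_gap: 0.289
finger_force: 20.0
```

>>> {"fn": "drive_tool", "kwargs": {
  "targets": [
    [[0,0,-0.1,0,0,0,15],[0,0,-0.17,0,0,0,15],[0,0,-0.2,0,0,0,15],[0,0,-0.2,0,0,0,15]]
  ]
}}

```text
time: 11.4
position: [530.1, 191.3, 42.4]
orientation: [0.152, 3.136, 0.001]
contact_force: [-3.1, -3.4, 8.0]
finger_gap: 0.288
finger_force: 20.0
```

>>> {"fn": "drive_tool", "kwargs": {
  "targets": [
    [[0,0,0,0,0,0,30],[0,0,0,0,0,0,36],[0,0,0,0,0,0,44],[0,0,0,0,0,0,52],[0,0,0,0,0,0,60]]
  ]
}}

```text
time: 11.9
position: [529.6, 191.4, 40.7]
orientation: [0.153, 3.138, 0.0]
contact_force: [0.6, -0.8, -0.1]
finger_gap: 0.572
finger_force: 0.0
```

>>> {"fn": "drive_tool", "kwargs": {
  "targets": [
    [[0,0,1,0,0,0,60],[0,0,2.5,0,0,0,60],[0,0,4,0,0,0,70],[0,0,5.5,0,0,0,70],[0,0,5.5,0,0,0,70]]
  ]
}}

```text
time: 12.4
position: [531.5, 192.0, 211.3]
orientation: [0.152, 3.129, 0.004]
contact_force: [-0.0, 0.4, -0.9]
finger_gap: 0.731
finger_force: 0.0
```

```bash
python3 - <<'E'
from h import *
s=env.sense(); print(s['time'],s['position'],s['orientation'],s['qvel'])
save('wrist','w7')
a,b=hp('w7',(205,80,330,275)); print(a,b)
print('red',rect('w7',(205,80,330,235)))
E
```

```text
12.4 [531.49606489 191.96498704 211.29300597] [0.15203876 3.12893504 0.00415049] [-0.00017676  0.06913652  0.09001465 -0.00043436 -0.09713422 -0.00021821]
hp c [530.9 189.1  69.1] yaw -5.31 s range -72.2 109.2
-75 95 t -15.9 14.9 zmax 76.2
-65 363 t -16.1 15.1 zmax 76.6
-55 359 t -27.4 27.5 zmax 74.3
-45 534 t -28.0 27.7 zmax 73.9
-35 288 t -27.9 26.5 zmax 74.2
-25 269 t -12.8 13.5 zmax 74.4
-15 263 t -13.0 13.6 zmax 74.1
-5 262 t -13.2 13.7 zmax 74.1
5 249 t -13.4 13.8 zmax 74.1
15 249 t -13.6 13.9 zmax 74.1
25 251 t -13.9 13.9 zmax 74.5
35 245 t -14.0 13.9 zmax 75.0
45 166 t -14.0 13.9 zmax 74.5
55 279 t -28.4 27.9 zmax 69.7
65 430 t -28.4 28.1 zmax 69.6
75 149 t -27.6 22.4 zmax 69.7
85 85 t -8.1 8.6 zmax 69.0
95 36 t -6.0 5.2 zmax 67.0
[459.01312092 195.7984914 ] [639.63509439 178.99773993]
red (4274, ((539.9223022460938, 188.19830322265625), (80.1404800415039, 148.42156982421875), 84.61724853515625), np.float64(10.014438932058567))
```

View pics/w7.png

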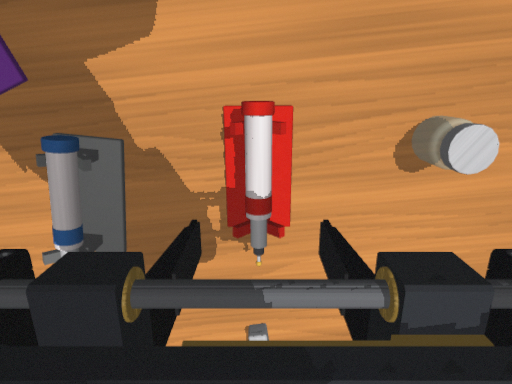

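Red is seated on the red rest (axis at column 259, nose in the front notch, plate 224–292). Now I'll fetch blue from grey.

>>> {"fn": "drive_tool", "kwargs": {
  "targets": [
    [[0.1,-1.4,0,0,0,-2,60],[0.2,-2.8,0,0,0,-4,60],[0.3,-4.2,0,0,0,-5.95,60],[0.46,-5.7,0,0,0,-5.95,60],[0.46,-6.97,0,0,0,-5.95,60]]
  ]
}}

```text
time: 12.95
position: [543.0, -19.7, 204.2]
orientation: [-0.316, -3.124, -0.0]
contact_force: [1.1, 0.4, 0.7]
finger_gap: 0.631
finger_force: 0.0
```

>>> {"fn": "drive_tool", "kwargs": {
  "targets": [
    [[0,0,-0.5,0,0,0,60],[0,0,-1.8,0,0,0,60],[0,0,-3.2,0,0,0,60],[0,0,-4.5,0,0,0,60],[0,0,-5.5,0,0,0,50]]
  ]
}}

```text
time: 13.45
position: [541.7, -17.6, 37.3]
orientation: [-0.315, -3.122, -0.0]
contact_force: [0.1, -0.5, 0.2]
finger_gap: 0.591
finger_force: 0.0
```

>>> {"fn": "drive_tool", "kwargs": {
  "targets": [
    [[0,0,0,0,0,0,38],[0,0,0,0,0,0,31],[0,0,0,0,0,0,28],[0,0,0,0,0,0,24],[0,0,0,0,0,0,15]]
  ],
  "grip_force": 12
}}

```text
time: 13.95
position: [544.0, -17.9, 42.0]
orientation: [0.315, 3.123, -0.0]
contact_force: [-0.4, -1.6, 6.4]
finger_gap: 0.291
finger_force: 12.0
```

>>> {"fn": "drive_tool", "kwargs": {
  "targets": [
    [[0,0,0,0,0,0,15],[0,0,0,0,0,0,15]]
  ]
}}

```text
time: 14.15
position: [544.0, -17.9, 42.0]
orientation: [0.315, 3.123, -0.0]
contact_force: [-0.0, -0.7, 7.0]
finger_gap: 0.295
finger_force: 12.0
```

>>> {"fn": "drive_tool", "kwargs": {
  "targets": [
    [[0,0,0.2,0,0,0,15],[0,0,0.7,0,0,0,15],[0,0,1.5,0,0,0,15],[0,0,2.5,0,0,0,15],[0,0,3.4,0,0,0,15]]
  ],
  "grip_force": 20
}}

```text
time: 14.65
position: [543.0, -17.6, 144.3]
orientation: [-0.315, -3.126, -0.0]
contact_force: [0.1, -0.5, -1.5]
finger_gap: 0.29
finger_force: 20.0
```

>>> {"fn": "drive_tool", "kwargs": {
  "targets": [
    [[-0.1,-1.3,0,0,0,3,15],[-0.2,-2.7,0,0,0,6,15],[-0.3,-4.1,0,0,0,10,15],[-0.4,-5.4,0,0,0,13,15],[-0.5,-6.46,0,0,0,15,15]]
  ]
}}

```text
time: 15.15
position: [527.8, -213.4, 143.1]
orientation: [-0.097, 3.14, -0.0]
contact_force: [0.7, 0.7, -2.1]
finger_gap: 0.289
finger_force: 20.0
```

>>> {"fn": "drive_tool", "kwargs": {
  "targets": [
    [[0,0,0,0,0,0,15],[0,0,0,0,0,0,15],[0,0,0,0,0,0,15]]
  ]
}}

```text
time: 15.45
position: [528.2, -210.6, 142.8]
orientation: [0.095, -3.14, -0.001]
contact_force: [0.1, 0.9, -2.3]
finger_gap: 0.288
finger_force: 20.0
```

```bash
python3 - <<'E'
from h import *
s=env.sense(); print(s['time'],s['position'],s['orientation'],s['qvel'],s['contact_force'])
save('wrist','w8')
print(rect('w8',(150,90,400,245),5,14))
a,b=hp('w8',(150,60,400,200),130,190);print(a,b)
E
```

```text
15.45 [ 528.18640374 -210.6409428   142.80764923] [ 9.54752064e-02 -3.13989682e+00 -7.11251211e-04] [ 1.15118498e-02 -3.33895053e-04 -3.60025088e-05 -1.81025275e-04
 -1.01113705e-03 -2.59352899e-03] [ 0.07527636  0.8921826  -2.30357764]
(2898, ((525.614013671875, -158.73611450195312), (198.95761108398438, 128.63983154296875), 88.41436004638672), np.float64(9.915354000662518))
hp c [ 473.8 -215.6  172.2] yaw 3.94 s range -16.4 22.5
-15 1269 t -15.8 16.1 zmax 177.2
-5 1381 t -16.0 15.9 zmax 177.2
5 1208 t -14.0 13.4 zmax 174.9
15 1141 t -13.8 13.8 zmax 174.9
25 85 t -14.0 12.9 zmax 173.4
[ 457.4997204  -216.74126215] [ 496.30292486 -214.06754264]
```

```bash
python3 - <<'E'
from h import *
print(rect('w8',(190,90,335,245),5,14))
E
```

```text
(2744, ((523.9903564453125, -213.78836059570312), (122.20868682861328, 80.18785095214844), 3.5125463008880615), np.float64(9.94106843669229))
```

>>> {"fn": "drive_tool", "kwargs": {
  "targets": [
    [[0,-0.02,-1.0,0,0,-0.4,15],[0,-0.02,-2.0,0,0,-0.4,15],[0,-0.02,-2.7,0,0,-0.4,15],[0,-0.02,-3.0,0,0,-0.4,15],[0,-0.02,-3.2,0,0,-0.4,15]]
  ]
}}

```text
time: 16.0
position: [528.5, -211.4, 46.3]
orientation: [0.086, -3.14, -0.001]
contact_force: [-0.4, 0.8, -2.4]
finger_gap: 0.29
finger_force: 20.0
```

>>> {"fn": "drive_tool", "kwargs": {
  "targets": [
    [[0,0,-0.1,0,0,0,15],[0,0,-0.17,0,0,0,15],[0,0,-0.2,0,0,0,15],[0,0,-0.2,0,0,0,15]]
  ]
}}

```text
time: 16.4
position: [528.8, -212.1, 42.2]
orientation: [-0.084, 3.139, -0.001]
contact_force: [-2.0, 3.0, 6.3]
finger_gap: 0.288
finger_force: 20.0
```

>>> {"fn": "drive_tool", "kwargs": {
  "targets": [
    [[0,0,0,0,0,0,30],[0,0,0,0,0,0,36],[0,0,0,0,0,0,44],[0,0,0,0,0,0,52],[0,0,0,0,0,0,60]]
  ]
}}

```text
time: 16.9
position: [528.3, -212.2, 40.7]
orientation: [-0.084, 3.14, 0.0]
contact_force: [-0.2, 0.5, 0.2]
finger_gap: 0.575
finger_force: 0.0
```

>>> {"fn": "drive_tool", "kwargs": {
  "targets": [
    [[0,0,1,0,0,0,60],[0,0,2.5,0,0,0,60],[0,0,4,0,0,0,70],[0,0,5.5,0,0,0,70],[0,0,5.5,0,0,0,70]]
  ]
}}

```text
time: 17.4
position: [530.2, -213.0, 211.4]
orientation: [-0.084, 3.132, -0.007]
contact_force: [-0.2, 0.2, -1.5]
finger_gap: 0.735
finger_force: 0.0
```

>>> {"fn": "drive_tool", "kwargs": {
  "targets": [
    [[0,0,0,0,0,0,70],[0,0,0,0,0,0,70]]
  ]
}}

```text
time: 17.6
position: [527.8, -211.8, 204.5]
orientation: [0.084, -3.139, -0.002]
contact_force: [0.3, -0.6, -0.6]
finger_gap: 0.732
finger_force: 0.0
```

```bash
python3 - <<'E'
from h import *
save('wrist','w9')
a,b=hp('w9',(205,80,330,275)); print(a,b)
print('blue',rect('w9',(205,80,330,235)))
save('scene','s2')
E
```

```text
hp c [ 530.3 -213.3   69.1] yaw 3.47 s range -72.0 108.7
-75 89 t -16.1 15.3 zmax 76.3
-65 377 t -16.2 15.4 zmax 76.6
-55 406 t -27.8 27.5 zmax 74.4
-45 519 t -28.0 27.7 zmax 73.9
-35 279 t -13.0 13.8 zmax 74.2
-25 276 t -13.2 12.6 zmax 74.4
-15 269 t -13.5 12.6 zmax 74.2
-5 259 t -13.7 12.7 zmax 74.4
5 256 t -14.0 12.8 zmax 74.1
15 247 t -12.9 12.8 zmax 74.3
25 259 t -14.3 14.0 zmax 74.6
35 251 t -14.4 14.1 zmax 74.7
45 175 t -13.5 14.1 zmax 74.5
55 344 t -27.5 27.9 zmax 69.4
65 399 t -27.7 28.1 zmax 69.6
75 145 t -8.6 8.8 zmax 69.4
85 87 t -8.7 8.8 zmax 69.3
95 40 t -5.5 5.5 zmax 66.2
[ 458.43550555 -217.65532626] [ 638.79784286 -206.71449937]
blue (4415, ((537.199951171875, -213.02149963378906), (149.4798126220703, 80.18624877929688), 3.4285824298858643), np.float64(10.037744380850143))
```

View pics/s2.png

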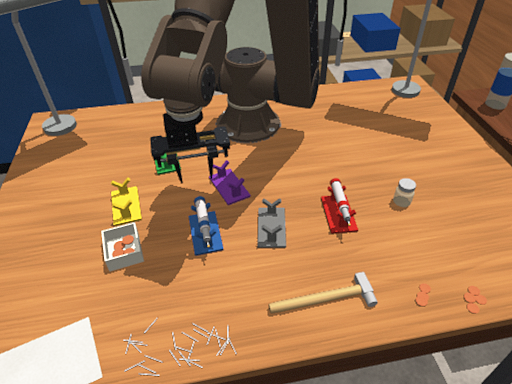

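The scene shows blue seated on the blue rest (205,225) and red on the red rest (340,205). Grey is empty (271,222), and the jar, hammer and tub are where they were.

```bash
python3 -c "
from cell import env
print(env.sign_off())"
```

```text
the job is handed in; nothing more can be done
None
```

I swapped the two handpieces: red is on the red rest and blue on the blue, both seated straight and level in the last pictures. The grey rest is empty and the jar, hammer and tub are where they were. I handed the job in at about 18 s of robot time; the hand-in returned no verdict.

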